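# Put the price display on charge at the shop counter

### The arm

A 7-joint arm with a two-finger parallel gripper is mounted at the origin on the work surface. World frame = base frame: x ahead of the robot, y to its left, z up, the work surface at z = 0. Lengths are in m, angles in rad, forces in N, time in s.
With the tool pointing down it reaches from about 0.4 to 0.875 m from the base axis. Payload 19.3 kg.
Tool frame: the origin (TCP) lies at the very end of the fingers, on their centre line; the grasp point (between the pads) lies 19 mm behind it; z points along the fingers, x is the direction in which the jaws open and shut, and the axes are right-handed (so a half turn about z gives the same grasp; the last joint's range is limited). The gripper opens to 85 mm and grips with 20 to 120 N. Pads are 22 mm wide; open, the fingers measure 114 mm over their backs; the gripper's body (76 mm by 85 mm) begins 54 mm behind the grasp point. The pads swing forward as they close: fully open they stand 13 mm farther back than shut.
Start: joints at [1.233, 0.521, -0.036, 1.599, 0.021, 1.021, -0.113], TCP at [0.165, -0.603, 0.231] pointing down, gripper open.
Joint ranges: [-2.91, 2.91], [-0.3, 2.13], [-1.5, 1.42], [0.17, 2.43], [-1.26, 4.41], [0.16, 1.93], [-2.52, 2.52]. Speed limits (rad/s): [1.89, 1.89, 2.39, 2.39, 3.01, 3.01, 3.01].

### API

Orientations are given as [roll, pitch, yaw] about the fixed x, y, z axes, in that order (R = Rz(yaw) Ry(pitch) Rx(roll)).
In Python, from workcell import bot gives the robot as it stands.
- The arm moves only by the tool jog_arm, never from a script. Its argument "increments" is a list of rows, each an object of numbers: "wx", "wy", "wz": the turn, a rotation vector about the tool's x, y, z in degrees; "x", "y", "z": the shift along the tool's x, y, z in cm; "claw": the opening in per cent of the stroke, from 0 (shut) to 100 (fully open). A call has 1 to 10 rows; each row is the pose to reach, as a shift and turn from the pose measured when the call began, along the tool's axes at that moment; what a row does not reach only later rows make up. A row lasts 1/8 s, in which the tool goes at most 62.5 mm and 10.7 degrees, less where a joint would pass 70% of its speed; a pose out of reach is approached as far as the arm can. A call with a gripper value outside its range is refused whole. The fingers move at their own pace and stop on an object; "squeeze" is the grip in N (left out, the last holds). Time passes only in rows, so rows that repeat a pose let the fingers close. It gives the time, the measured TCP pose, the force and the opening at its end, in the units of the state.
- bot.observe(): the state, without advancing time (a new reading comes with each control period).
- bot.grab_frame(name): name is "scene" or "top"; returns a dict with "pixels" (400x640x3 uint8, red, green, blue), "fov_y" (degrees; the focal length in pixels is half the picture's height over the tangent of half this angle, whatever the lens; pixels are square), "cx", "cy" (the principal point, pixels), "origin" and "orientation" of the camera in the world. Camera axes: x right, y down, z forward; pixel columns grow to the right and rows downward; lengths in m; the calibration is good to about 2 mm. A picture is of the moment at which its call begins. There is no depth.
- bot.job_done(): hands the job in, once; it reports no verdict.
The state is a dict: "clock": time; "qpos": joint angles; "qd": joint speeds; "joint_efforts": joint torques, N m; "position": TCP position; "tool_rot": TCP orientation; "force": force on the tool from outside, world axes, zero at the start; "moment": the same for the moment, N m; "grip_width": finger opening in m.
Only numpy, scipy, OpenCV 4.12 (cv2) and the standard library are available. Lean on these libraries where they do the work, as an engineer would, in place of code of your own. Each camera call takes 0.05 s, during which the arm holds its last target.

### The job

Put the electronic price display that lies in the display tray on charge. It sits too low between the tray's side rails to be gripped there, so slide it along the tray until its near end overhangs the open front edge, pinch that overhanging end, lift the display out and slide it, face up, into the slot of the empty charging dock until it is fully home against the stop, then let go. Do not drop it on the counter, and leave the other display on charge and the other things on the counter where they are.

Things in the scene. Friction and masses are not known exactly. Their poses are not given: they have to be found in the camera images.
- display_center (a point): loose price display to be charged: flat white slab 120 x 58 x 8 mm, 50 to 100 g, grey screen with a red block on top; this point is its centre, half-way up; x along its length, z up out of the screen. At the start it lies flat in the tray, x along the tray's x within 0.04 rad, its near (-x) end 10 to 30 mm inside the tray's open front edge
- tray_edge (a point): display tray: fixed wooden stand 220 mm long, 76 mm wide, floor 55 mm above the counter, a 6 mm thick aluminium rail along each long side (11 mm above the floor, 64 mm clear between), both ends open, only the counter before its front. This point: middle of the open front edge (nearest the robot), at floor height; x points into the tray, away from the robot, z up
- free_dock_mouth (a point): empty charging dock (fixed, grey with black top and green light, 87 x 90 x 78 mm): level slot 62 mm wide, 12 mm high, 75 mm deep to its stop, open towards the robot. This point: middle of the mouth at slot-floor height, 60 mm up; x points into the slot, z up. A flared lip stands 11 mm out (-x) all round. Display fully home: its centre at x = 15, z = 4 mm here, 45 mm standing out
- busy_dock_mouth (a point): the other charging dock, same shape but with an orange light and already holding a display; same frame as the empty dock's. Leave it alone.
- charging_center (a point): centre of the other price display (120 x 58 x 8 mm, blue block on its screen), which is in the occupied dock and must stay there
- coin_jar: bystander: jar with a red lid, 68 mm wide, 100 mm high; origin under its centre
- tape: bystander: orange roll of tape lying flat, 90 mm across, 24 mm high; origin under its centre
- gift_box: bystander: red gift box with white lid, 60 x 90 x 64 mm; origin under its centre
- stapler: bystander: blue and black stapler, 150 x 36 x 39 mm; origin under its centre
- card_terminal: bystander: black card terminal, 165 x 78 x 25 mm; origin under its centre
Not all that is in view belongs to the job. Leave any orange or purple look-alike of the part that bears display_center alone.

How it is judged:
By the outcome, as a careful person would: the job done as asked, in the order asked, and still so for the second after the job is handed in, with the robot touching nothing.
It also fails if it takes over 58 s, if anything falls off the work surface, if the arm or the gripper's body presses on something with over 40 N, if the wrist force passes 120 N, or if a joint passes its speed limit or range.

## Working session

There is one attempt and no reset: what is moved stays moved. The work goes in short steps, Python scripts to look and compute and a tool call to move; the robot and the scene stay as the last step left them, time stands still between calls to the robot, and variables do not carry over. Pictures are saved under pics/ and viewed, and the job is handed in when it is done.

Besides the shell and the picture viewer there is one more tool, called after ">>>" by a JSON object that holds its "op" and its "data". jog_arm: Moves the arm, as the interface text tells. Its arguments: {"type":"object","properties":{"increments":{"type":"array","items":{"type":"object","properties":{"wx":{"type":"number"},"wy":{"type":"number"},"wz":{"type":"number"},"x":{"type":"number"},"y":{"type":"number"},"z":{"type":"number"},"claw":{"type":"number"}}}},"squeeze":{"type":"number"}},"required":["increments"]}

```bash
mkdir -p pics; ls; python3 - <<'E'
from workcell import bot
import cv2,numpy as np
s=bot.observe(); print(s)
for n in("scene","top"):
    f=bot.grab_frame(n); cv2.imwrite(f"pics/{n}0.png",f["pixels"][:,:,::-1]); print({k:v for k,v in f.items() if k!="pixels"})
E
```

```text
pics
{'clock': 0.0, 'qpos': array([ 1.23277215,  0.52204184, -0.0363334 ,  1.59998393,  0.02119584,
        1.02109398, -0.11273174]), 'qd': array([-4.01334512e-04,  1.06162820e-03, -1.74044211e-03,  6.58172790e-04,
        4.37325216e-05, -5.44568660e-04, -1.53065441e-03]), 'joint_efforts': array([-5.54605813e-04, -9.27127004e+01,  1.97942555e+00, -3.69936919e+01,
        1.78384571e-02,  8.05840886e-03,  1.62639617e-05]), 'position': array([ 0.16527886, -0.60240972,  0.23071694]), 'tool_rot': array([ 3.14151839e+00,  1.13987857e-03, -1.30291132e+00]), 'force': array([ 1.11637617,  1.43330426, -0.83709079]), 'moment': array([0.04522812, 0.01554107, 0.01127615]), 'grip_width': 0.08527642179521154}
{'fov_y': 55.228511212010304, 'cx': 318.0534071811766, 'cy': 197.62449270407222, 'origin': array([1.3133222 , 0.57150078, 0.63584711]), 'orientation': array([-2.117005  , -0.00920321,  2.24978679])}
{'fov_y': 42.11874439207218, 'cx': 319.3799773493598, 'cy': 199.9610029056955, 'origin': array([ 0.30094414, -0.01313832,  1.39717889]), 'orientation': array([-2.91120486, -0.00642907, -1.45233835])}
```

View pics/scene0.png

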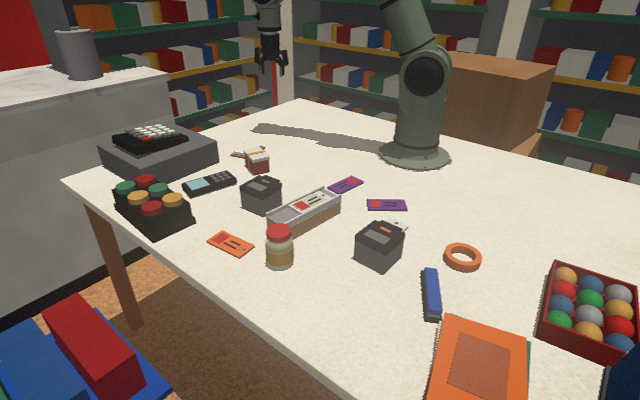

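View pics/top0.png

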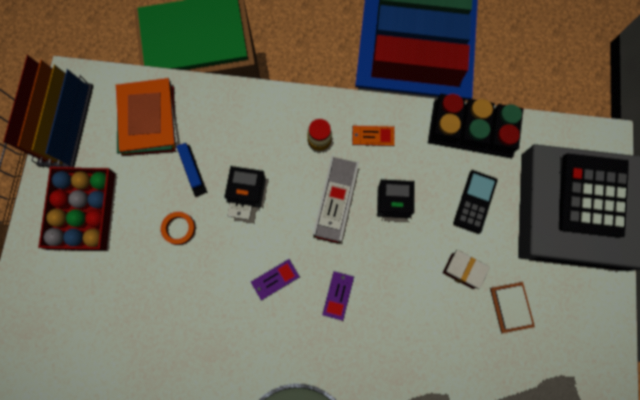

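```bash
cat > h.py <<'E'
import numpy as np,cv2
from scipy.spatial.transform import Rotation as Ro
from workcell import bot
def cam(f):
    R=Ro.from_euler('xyz',f["orientation"]).as_matrix()
    F=200/np.tan(np.radians(f["fov_y"])/2)
    return R,np.array(f["origin"]),F,f["cx"],f["cy"]
def ray(f,u,v):
    R,o,F,cx,cy=cam(f); d=R@np.array([(u-cx)/F,(v-cy)/F,1]); return o,d
def onz(f,u,v,z):
    o,d=ray(f,u,v); return o+d*(z-o[2])/d[2]
def proj(f,p):
    R,o,F,cx,cy=cam(f); c=R.T@(np.array(p)-o); return np.array([cx+F*c[0]/c[2],cy+F*c[1]/c[2]])
def crop(f,x0,y0,w,h,k,fn):
    im=f["pixels"][y0:y0+h,x0:x0+w,::-1]; cv2.imwrite(fn,cv2.resize(im,None,fx=k,fy=k,interpolation=cv2.INTER_CUBIC))
E
python3 - <<'E'
from h import *
f=bot.grab_frame("top"); crop(f,300,140,130,110,6,"pics/t1.png")
print([onz(f,u,v,0) for u,v in((336,200),(396,198))])
g=bot.grab_frame("scene"); crop(g,220,150,200,130,4,"pics/s1.png")
np.save("/tmp/top.npy",f,allow_pickle=True);np.save("/tmp/scene.npy",g,allow_pickle=True)
E
```

```text
[array([ 0.63281463, -0.02894194,  0.        ]), array([ 0.65834802, -0.19324492,  0.        ])]
```

View pics/t1.png

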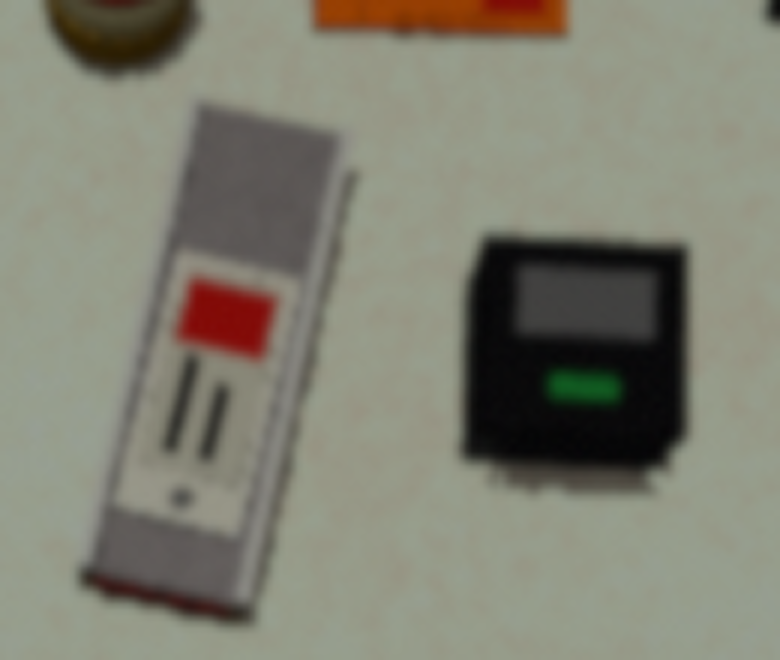

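View pics/s1.png

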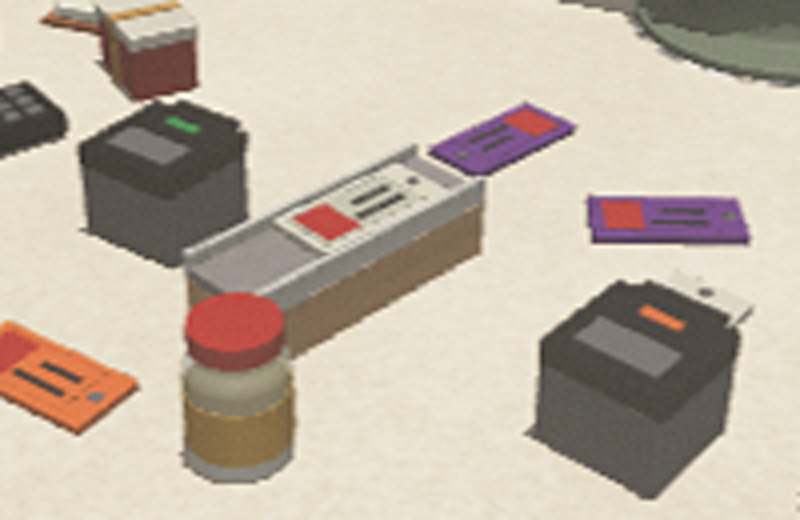

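```bash
python3 - <<'E'
from h import *
f=np.load("/tmp/top.npy",allow_pickle=True).item();g=np.load("/tmp/scene.npy",allow_pickle=True).item()
def c(f,x0,y0,w,h,k,fn,gm):
    im=f["pixels"][y0:y0+h,x0:x0+w,::-1]; im=(255*(im/255.)**gm).astype(np.uint8)
    im=cv2.resize(im,None,fx=k,fy=k,interpolation=cv2.INTER_CUBIC)
    for i in range(0,w,5): cv2.putText(im,str(x0+i),(i*k,10),0,.35,(255,0,255),1); cv2.line(im,(i*k+k//2,12),(i*k+k//2,18),(255,0,255))
    for i in range(0,h,5): cv2.putText(im,str(y0+i),(0,i*k+k//2),0,.35,(255,0,255),1)
    cv2.imwrite(fn,im)
c(f,372,172,50,56,10,"pics/t2.png",.45)
c(g,235,170,52,52,11,"pics/s2.png",.6)
c(f,310,152,55,95,6,"pics/t3.png",.7)
E
```

```text
(no output)
```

View pics/t2.png

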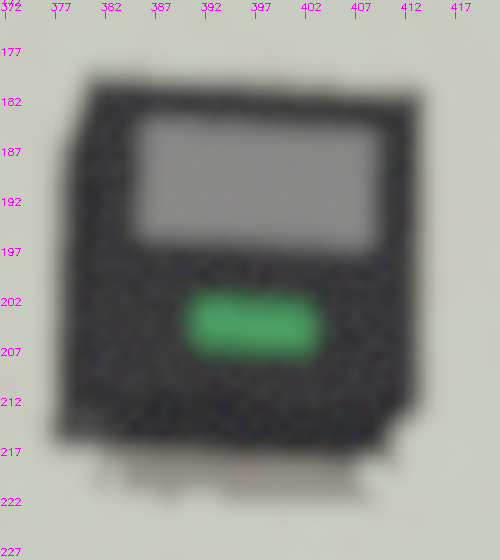

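View pics/s2.png

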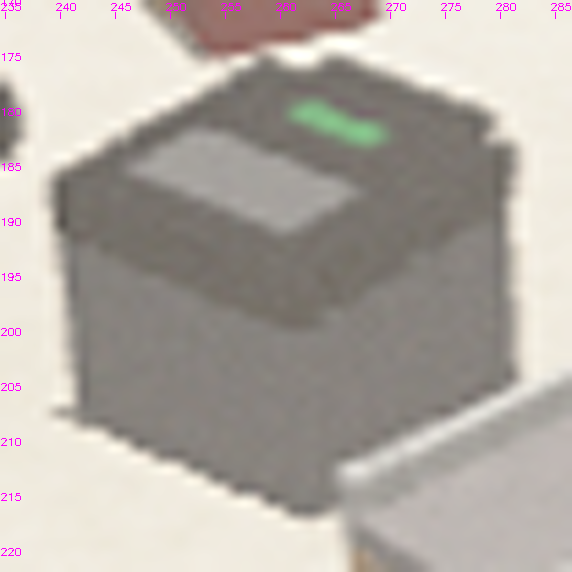

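View pics/t3.png

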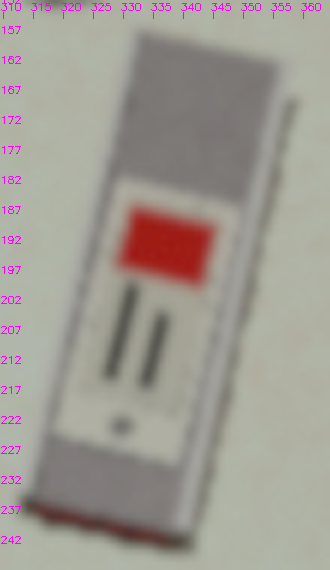

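```bash
cat > m.py <<'E'
from h import *
f=np.load("/tmp/top.npy",allow_pickle=True).item();g=np.load("/tmp/scene.npy",allow_pickle=True).item()
def blob(f,box,fn,z,k=8):
    x0,y0,x1,y1=box
    im=cv2.resize(f["pixels"][y0:y1,x0:x1],None,fx=k,fy=k,interpolation=cv2.INTER_CUBIC).astype(int)
    m=fn(im[...,0],im[...,1],im[...,2]).astype(np.uint8)
    n,l,st,ce=cv2.connectedComponentsWithStats(m); i=1+np.argmax(st[1:,4])
    ys,xs=np.nonzero(l==i)
    P=np.array([onz(f,(a+.5)/k-.5+x0,(b+.5)/k-.5+y0,z)[:2] for a,b in zip(xs[::5],ys[::5])])
    r=cv2.minAreaRect(P.astype(np.float32)*1000)
    return P.mean(0),r
E
python3 - <<'E'
from m import *
gr=lambda r,g,b:(g>r+35)&(g>b+25)
orr=lambda r,g,b:(r>g+50)&(r>120)
pan=lambda r,g,b:(abs(r-g)<15)&(r>48)&(r<105)
red=lambda r,g,b:(r>g+50)&(g<75)
print("top light",blob(f,(382,198,412,212),gr,.078))
print("top panel",blob(f,(382,180,411,200),pan,.078))
print("top blight",blob(f,(230,180,260,205),lambda r,g,b:(r>g+50),.078))
print("top red",blob(f,(322,182,352,204),red,.063))
print("sc light",blob(g,(256,174,274,190),gr,.078))
print("sc red",blob(g,(285,195,315,215),lambda r,g,b:(r>g+60),.063))
pk=lambda f,z,pts:[print(p,np.round(onz(f,*p,z)[:2]*1000,1)) for p in pts]
print("top dock back/left corners"); pk(f,.078,[(380.8,179.5),(413.3,181.2),(413,212.3),(377,215.5),(410,216.5)])
print("scene dock"); pk(g,.078,[(239,186.5),(258,175),(264.5,175),(279.5,180.5)])
print("scene dock base"); pk(g,0,[(241.5,207.5),(262,216.5)])
print("tray top"); pk(f,.066,[(333,157),(357,162)])
print("tray front");pk(f,.055,[(315.2,236.2),(341,241.6)])
print("disp top");pk(f,.063,[(329.5,181.5),(350,185.7),(319,224.5),(339.5,229)])
E
```

```text
top light (array([ 0.62255848, -0.18678329]), ((622.5553588867188, -186.82611083984375), (12.458297729492188, 31.03175163269043), 2.349984645843506))
top panel (array([ 0.66045465, -0.1844236 ]), ((660.5205688476562, -184.42831420898438), (28.760759353637695, 57.94198989868164), 3.5310163497924805))
top blight (array([0.60705148, 0.21937725]), ((606.90869140625, 219.00987243652344), (30.38573455810547, 11.512845039367676), 87.16693115234375))
top red (array([ 0.63818373, -0.02929832]), ((638.3001098632812, -29.257261276245117), (38.79874038696289, 28.718042373657227), 83.23880004882812))
sc light (array([ 0.62189379, -0.18511491]), ((621.9254760742188, -184.84864807128906), (10.0191011428833, 29.409523010253906), 1.8338031768798828))
sc red (array([ 0.63775523, -0.02734733]), ((637.5767822265625, -27.54293441772461), (40.53606414794922, 30.87151527404785), 82.73342895507812))
top dock back/left corners
(380.8, 179.5) [ 683.6 -139.1]
(413.3, 181.2) [ 689.2 -224.6]
(413, 212.3) [ 605.6 -230.3]
(377, 215.5) [ 586.  -138.2]
(410, 216.5) [ 593.6 -223.4]
scene dock
(239, 186.5) [ 695.6 -219. ]
(258, 175) [ 610.  -228.9]
(264.5, 175) [ 597.1 -213.5]
(279.5, 180.5) [ 592.9 -153.2]
scene dock base
(241.5, 207.5) [ 690.8 -224.4]
(262, 216.5) [ 685.1 -140.7]
tray top
(333, 157) [734.  -7.]
(357, 162) [727.8 -72.5]
tray front
(315.2, 236.2) [516.7  14.8]
(341, 241.6) [510.6 -53.6]
disp top
(329.5, 181.5) [666.   -5.4]
(350, 185.7) [661.1 -60.8]
(319, 224.5) [547.3   8.5]
(339.5, 229) [541.8 -45.9]
```

```bash
cat > go.py <<'E'
import sys
from h import *
def go(x,y,z,yaw):
    s=bot.observe(); R=Ro.from_euler('xyz',s["tool_rot"]); T=Ro.from_euler('xyz',[np.pi,0,yaw])
    d=R.inv().apply(np.array([x,y,z])-s["position"])*100; w=np.degrees((R.inv()*T).as_rotvec())
    print("t",round(s["clock"],2),"pos",s["position"].round(4),"rpy",s["tool_rot"].round(3),"F",s["force"].round(1),"grip",round(s["grip_width"],4))
    print("shift cm",d.round(2),"rot deg",w.round(1),"rows>=",round(np.linalg.norm(d)/6.25,1))
go(*map(float,sys.argv[1:5]))
E
python3 go.py .683 -.0343 .2 -1.663
```

```text
t 0.2 pos [ 0.1653 -0.6025  0.231 ] rpy [ 3.142e+00  1.000e-03 -1.303e+00] F [-0.8  0.2 -0.3] grip 0.085
shift cm [-41.1  -64.96   3.12] rot deg [ 0.   0.  20.6] rows>= 12.3
```

>>> {"op": "jog_arm", "data": {"increments": [{"x":-2.5,"y":-4,"z":0,"wz":2,"claw":0},{"x":-5,"y":-8,"z":0,"wz":4,"claw":0},{"x":-7.5,"y":-12,"z":0,"wz":6,"claw":0},{"x":-10,"y":-16,"z":0,"wz":8,"claw":0},{"x":-12.5,"y":-20,"z":0,"wz":10,"claw":0},{"x":-15,"y":-24,"z":0,"wz":12,"claw":0},{"x":-17.5,"y":-28,"z":0,"wz":14,"claw":0},{"x":-20,"y":-32,"z":0,"wz":16,"claw":0},{"x":-22.5,"y":-36,"z":0,"wz":18,"claw":0},{"x":-25,"y":-40,"z":0,"wz":20,"claw":0}]}}

```text
schema error: expected keys wx, wy, wz, x, y, z, claw
```

```bash
python3 go.py .683 -.0343 .12 -1.663
```

```text
t 0.2 pos [ 0.1653 -0.6025  0.231 ] rpy [ 3.142e+00  1.000e-03 -1.303e+00] F [-0.8  0.2 -0.3] grip 0.085
shift cm [-41.1  -64.96  11.12] rot deg [ 0.   0.  20.6] rows>= 12.4
```

>>> {"op": "jog_arm", "data": {"increments": [{"wx":0,"wy":0,"wz":2,"x":-2.5,"y":-4,"z":0,"claw":0},{"wx":0,"wy":0,"wz":4,"x":-5,"y":-8,"z":0,"claw":0},{"wx":0,"wy":0,"wz":6,"x":-7.5,"y":-12,"z":0,"claw":0},{"wx":0,"wy":0,"wz":8,"x":-10,"y":-16,"z":0,"claw":0},{"wx":0,"wy":0,"wz":10,"x":-12.5,"y":-20,"z":0,"claw":0},{"wx":0,"wy":0,"wz":12,"x":-15,"y":-24,"z":0,"claw":0},{"wx":0,"wy":0,"wz":14,"x":-17.5,"y":-28,"z":0,"claw":0},{"wx":0,"wy":0,"wz":16,"x":-20,"y":-32,"z":0,"claw":0},{"wx":0,"wy":0,"wz":18,"x":-22.5,"y":-36,"z":0,"claw":0},{"wx":0,"wy":0,"wz":20,"x":-25,"y":-40,"z":0,"claw":0}]}}

```text
clock: 1.45
position: [0.4858, -0.2544, 0.2311]
tool_rot: [3.141, 0.001, -1.653]
force: [1.2, -0.7, 0.0]
grip_width: -0.0
```

```bash
python3 go.py .683 -.0343 .12 -1.663
```

```text
t 1.45 pos [ 0.4858 -0.2544  0.2311] rpy [ 3.141e+00  1.000e-03 -1.653e+00] F [ 1.2 -0.7  0. ] grip -0.0
shift cm [-23.55 -17.85  11.12] rot deg [0.  0.  0.6] rows>= 5.1
```

>>> {"op": "jog_arm", "data": {"increments": [{"wx":0,"wy":0,"wz":0.6,"x":-4.7,"y":-3.6,"z":0,"claw":0},{"wx":0,"wy":0,"wz":0.6,"x":-9.4,"y":-7.2,"z":1,"claw":0},{"wx":0,"wy":0,"wz":0.6,"x":-14.1,"y":-10.7,"z":3,"claw":0},{"wx":0,"wy":0,"wz":0.6,"x":-18.8,"y":-14.3,"z":6,"claw":0},{"wx":0,"wy":0,"wz":0.6,"x":-22,"y":-17,"z":9,"claw":0},{"wx":0,"wy":0,"wz":0.6,"x":-23.55,"y":-17.85,"z":11.1,"claw":0},{"wx":0,"wy":0,"wz":0.6,"x":-23.55,"y":-17.85,"z":11.1,"claw":0},{"wx":0,"wy":0,"wz":0.6,"x":-23.55,"y":-17.85,"z":11.1,"claw":0}]}}

```text
clock: 2.45
position: [0.683, -0.0356, 0.1211]
tool_rot: [-3.141, -0.0, -1.665]
force: [-0.1, -0.4, 0.1]
grip_width: 0.0003
```

```bash
python3 go.py .683 -.0343 .059 -1.663; python3 - <<'E'
from h import *
f=bot.grab_frame("top"); crop(f,300,140,130,110,6,"pics/t4.png")
g=bot.grab_frame("scene"); crop(g,220,100,200,150,4,"pics/s4.png")
E
```

```text
t 2.45 pos [ 0.683  -0.0356  0.1211] rpy [-3.141 -0.    -1.665] F [-0.1 -0.4  0.1] grip 0.0003
shift cm [-0.13  0.01  6.21] rot deg [-0.  -0.  -0.1] rows>= 1.0
```

View pics/t4.png

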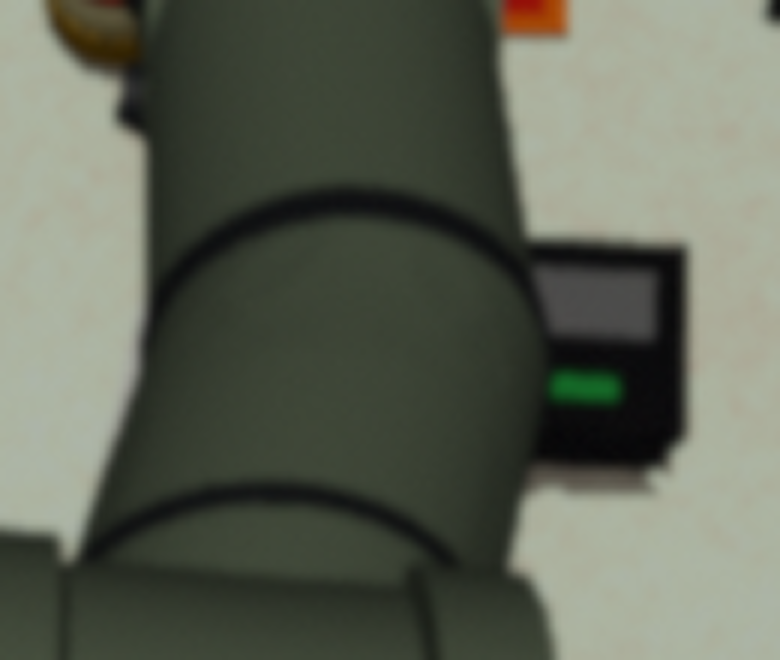

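View pics/s4.png

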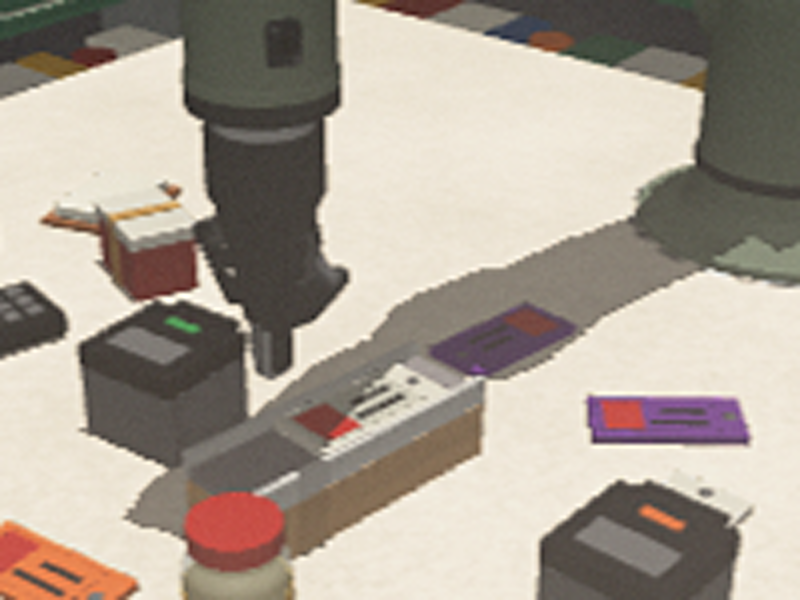

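>>> {"op": "jog_arm", "data": {"increments": [{"wx":0,"wy":0,"wz":0,"x":-0.1,"y":0,"z":2,"claw":0},{"wx":0,"wy":0,"wz":0,"x":-0.1,"y":0,"z":4,"claw":0},{"wx":0,"wy":0,"wz":0,"x":-0.1,"y":0,"z":5.2,"claw":0},{"wx":0,"wy":0,"wz":0,"x":-0.1,"y":0,"z":6,"claw":0},{"wx":0,"wy":0,"wz":0,"x":-0.1,"y":0,"z":6.2,"claw":0},{"wx":0,"wy":0,"wz":0,"x":-0.1,"y":0,"z":6.2,"claw":0}]}}

```text
clock: 3.3
position: [0.6835, -0.0347, 0.0598]
tool_rot: [-3.14, 0.0, -1.665]
force: [-0.1, 0.2, -0.5]
grip_width: -0.0001
```

```bash
python3 go.py .604 -.0270 .059 -1.663; python3 - <<'E'
from h import *
g=bot.grab_frame("scene"); crop(g,240,140,120,100,6,"pics/s5.png")
E
```

```text
t 3.3 pos [ 0.6835 -0.0347  0.0598] rpy [-3.14   0.    -1.665] F [-0.1  0.2 -0.5] grip -0.0001
shift cm [-0.02  7.99  0.06] rot deg [-0.1  0.  -0.1] rows>= 1.3
```

View pics/s5.png

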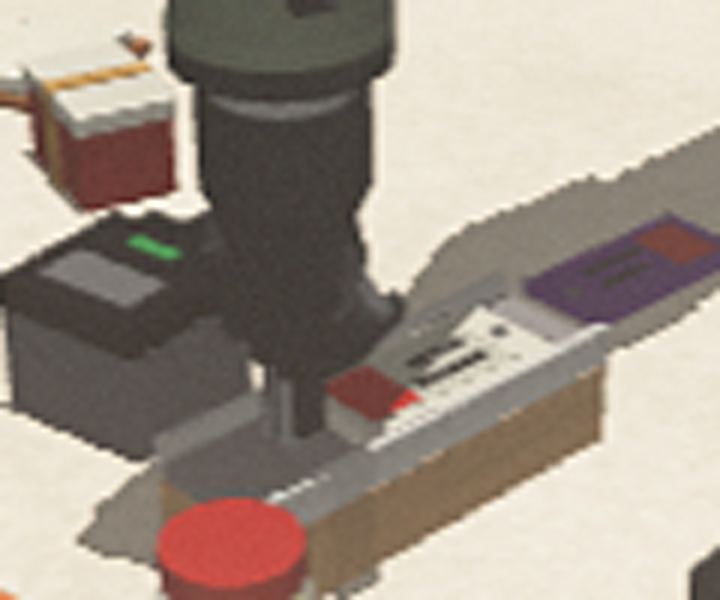

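>>> {"op": "jog_arm", "data": {"increments": [{"wx":0,"wy":0,"wz":0,"x":0,"y":0.7,"z":0,"claw":0},{"wx":0,"wy":0,"wz":0,"x":0,"y":1.4,"z":0.05,"claw":0},{"wx":0,"wy":0,"wz":0,"x":0,"y":2.1,"z":0.05,"claw":0},{"wx":0,"wy":0,"wz":0,"x":0,"y":2.8,"z":0.05,"claw":0},{"wx":0,"wy":0,"wz":0,"x":0,"y":3.5,"z":0.05,"claw":0},{"wx":0,"wy":0,"wz":0,"x":0,"y":4.2,"z":0.05,"claw":0},{"wx":0,"wy":0,"wz":0,"x":0,"y":4.9,"z":0.05,"claw":0},{"wx":0,"wy":0,"wz":0,"x":0,"y":5.6,"z":0.05,"claw":0},{"wx":0,"wy":0,"wz":0,"x":0,"y":6.3,"z":0.05,"claw":0},{"wx":0,"wy":0,"wz":0,"x":0,"y":6.8,"z":0.05,"claw":0}]}}

```text
clock: 4.6
position: [0.6155, -0.0283, 0.0594]
tool_rot: [-3.14, 0.0, -1.665]
force: [0.8, 0.5, 0.7]
grip_width: -0.0001
```

```bash
python3 go.py .604 -.0270 .059 -1.663; python3 - <<'E'
from h import *
g=bot.grab_frame("scene"); crop(g,240,140,120,100,6,"pics/s6.png")
E
```

```text
t 4.6 pos [ 0.6155 -0.0283  0.0594] rpy [-3.14   0.    -1.665] F [0.8 0.5 0.7] grip -0.0001
shift cm [-0.02  1.16  0.04] rot deg [-0.1  0.  -0.1] rows>= 0.2
```

View pics/s6.png

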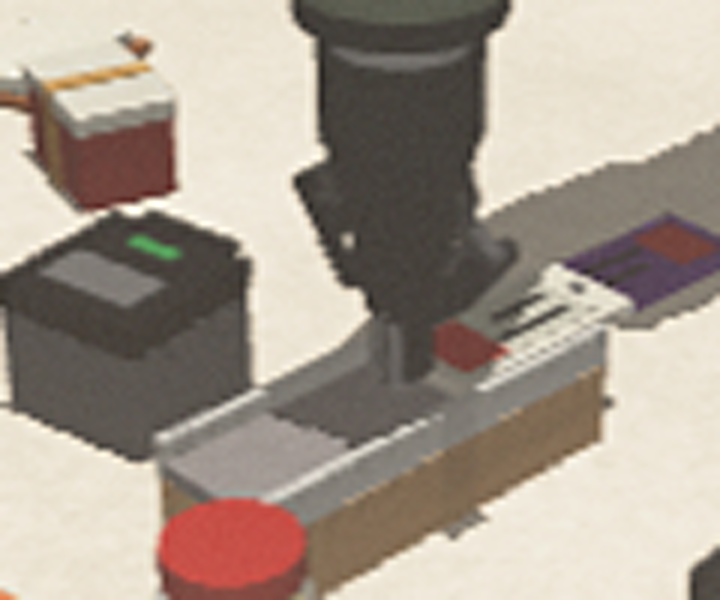

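```bash
python3 - <<'E'
from h import *
g=np.load("/tmp/scene.npy",allow_pickle=True).item()
for n,a,b,z in(("L",556,265,.063),("R",633,299,.063),("rail",606,325,.066),("railtop",606,335,.066)):
    p=onz(g,(a+.5)/6-.5+240,(b+.5)/6-.5+140,z)
    d=p[:2]-[.5136,-.0194]; c,s=np.cos(-.0935),np.sin(-.0935)
    print(n,p.round(4),"tray xy",np.round([d@[c,s],d@[-s,c]],4))
E
```

```text
L [ 0.485  -0.0342  0.063 ] tray xy [-0.0271 -0.0174]
R [0.4881 0.0163 0.063 ] tray xy [-0.0288  0.0331]
rail [0.5214 0.0238 0.066 ] tray xy [0.0038 0.0437]
railtop [0.5291 0.0293 0.066 ] tray xy [0.0109 0.05  ]
```

>>> {"op": "jog_arm", "data": {"increments": [{"wx":0,"wy":0,"wz":0,"x":0,"y":0.4,"z":0,"claw":0},{"wx":0,"wy":0,"wz":0,"x":0,"y":0.8,"z":0,"claw":0},{"wx":0,"wy":0,"wz":0,"x":0,"y":1.2,"z":0,"claw":0},{"wx":0,"wy":0,"wz":0,"x":0,"y":1.2,"z":0,"claw":0},{"wx":0,"wy":0,"wz":0,"x":0,"y":0.9,"z":0,"claw":0},{"wx":0,"wy":0,"wz":0,"x":0,"y":0.4,"z":-1,"claw":0},{"wx":0,"wy":0,"wz":0,"x":0,"y":0.4,"z":-5,"claw":0},{"wx":0,"wy":0,"wz":0,"x":0,"y":0.4,"z":-10,"claw":0},{"wx":0,"wy":0,"wz":0,"x":0,"y":3,"z":-10,"claw":100}]}}

```text
clock: 5.78
position: [0.5878, -0.0255, 0.1633]
tool_rot: [-3.133, 0.001, -1.666]
force: [0.7, 0.9, -1.7]
grip_width: 0.0169
```

```bash
python3 go.py .49 -.015 .15 -1.663; python3 - <<'E'
from h import *
g=bot.grab_frame("scene"); crop(g,240,140,120,100,6,"pics/s7.png")
E
```

```text
t 5.78 pos [ 0.5878 -0.0255  0.1633] rpy [-3.133e+00  1.000e-03 -1.666e+00] F [ 0.7  0.9 -1.7] grip 0.0169
shift cm [-0.12  9.85  1.25] rot deg [-0.5  0.1 -0.2] rows>= 1.6
```

View pics/s7.png

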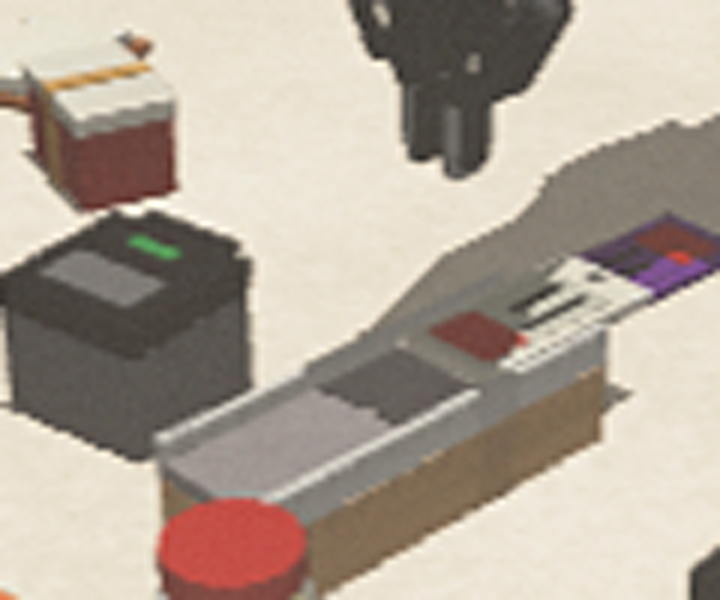

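```bash
python3 - <<'E'
from m import *
g=bot.grab_frame("scene")
P,r=blob(g,(308,188,332,203),lambda r,g,b:(r>g*1.8)&(g<130),.063); print(P,r)
for n,a,b in(("L",580,256),("R",656,292)):
    print(n,onz(g,(a+.5)/6-.5+240,(b+.5)/6-.5+140,.063).round(4))
E
```

```text
[ 0.55822782 -0.00350566] ((558.29052734375, -3.603320360183716), (2.232820510864258, 2.0477404594421387), 82.90118408203125)
L [ 0.4694 -0.0304  0.063 ]
R [0.4749 0.0211 0.063 ]
```

>>> {"op": "jog_arm", "data": {"increments": [{"wx":0,"wy":0,"wz":0,"x":4,"y":3,"z":-1,"claw":100},{"wx":0,"wy":0,"wz":0,"x":8,"y":6,"z":-2,"claw":100},{"wx":0,"wy":0,"wz":0,"x":12,"y":9,"z":-2,"claw":100},{"wx":0,"wy":0,"wz":0,"x":16,"y":11,"z":-2,"claw":100},{"wx":0,"wy":0,"wz":0,"x":20,"y":13,"z":-2,"claw":100},{"wx":0,"wy":0,"wz":0,"x":23,"y":13,"z":-2,"claw":100}]}}

```text
clock: 6.62
position: [0.4319, -0.2441, 0.181]
tool_rot: [-3.14, -0.0, -1.667]
force: [0.9, 0.9, -0.2]
grip_width: 0.0856
```

```bash
python3 - <<'E'
from m import *
f=bot.grab_frame("top"); np.save("/tmp/top2.npy",f,allow_pickle=True);crop(f,300,160,110,110,5,"pics/t8.png")
g=bot.grab_frame("scene"); np.save("/tmp/scene2.npy",g,allow_pickle=True);crop(g,280,160,80,60,9,"pics/s8.png")
E
```

```text
(no output)
```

View pics/t8.png

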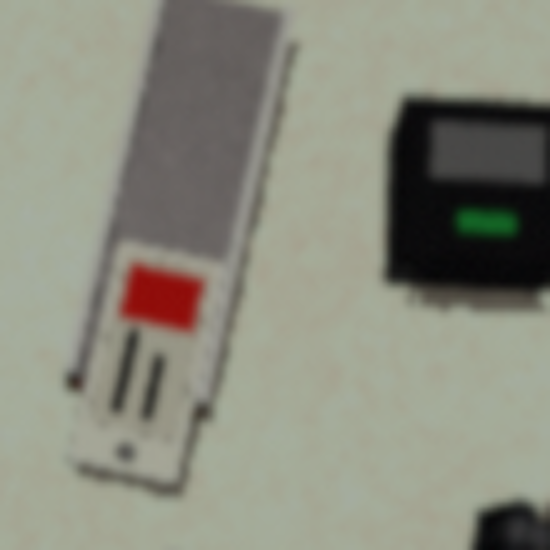

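View pics/s8.png

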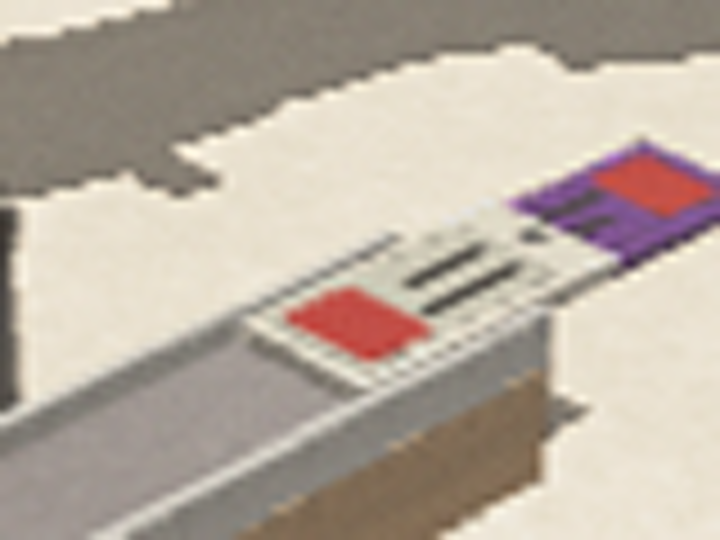

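```bash
python3 - <<'E'
from m import *
f=np.load("/tmp/top2.npy",allow_pickle=True).item();g=np.load("/tmp/scene2.npy",allow_pickle=True).item()
print(blob(f,(320,205,345,230),lambda r,g,b:(r>g+50)&(g<75),.063))
print(blob(g,(308,188,332,203),lambda r,g,b:(r>g+60)&(b<120),.063))
P=lambda f,a,b,k,x0,y0,z:onz(f,(a+.5)/k-.5+x0,(b+.5)/k-.5+y0,z).round(4)
print("near",P(f,71,463,5,300,160,.063),P(f,180,491,5,300,160,.063))
print("far",P(f,118,238,5,300,160,.063),P(f,230,262,5,300,160,.063))
print("edge",P(f,73,380,5,300,160,.055),P(f,206,410,5,300,160,.055))
print("scene nearR,L",P(g,612,258,9,280,160,.063),P(g,500,203,9,280,160,.063),"rail edge",P(g,550,312,9,280,160,.066))
E
```

```text
(array([ 0.56551131, -0.02327033]), ((565.5504150390625, -23.269447326660156), (38.337982177734375, 27.47695541381836), 84.21746063232422))
(array([ 0.56516695, -0.02079958]), ((564.8775634765625, -20.994565963745117), (41.29322814941406, 30.447710037231445), 85.18643188476562))
near [0.4737 0.0133 0.063 ] [ 0.466  -0.0441  0.063 ]
far [0.5945 0.003  0.063 ] [ 0.5887 -0.0568  0.063 ]
edge [0.518  0.0176 0.055 ] [ 0.5106 -0.0531  0.055 ]
scene nearR,L [0.4774 0.0178 0.063 ] [ 0.471  -0.0337  0.063 ] rail edge [0.5235 0.0255 0.066 ]
```

```bash
python3 go.py .487 -.0164 .15 -1.668;python3 go.py .487 -.0164 .036 -1.668
```

```text
t 6.72 pos [ 0.4325 -0.2455  0.1808] rpy [-3.139e+00 -1.000e-03 -1.669e+00] F [ 0.5  0.4 -0.2] grip 0.0856
shift cm [-23.33  -3.16   3.07] rot deg [-0.1 -0.1 -0.1] rows>= 3.8
t 6.72 pos [ 0.4325 -0.2455  0.1808] rpy [-3.139e+00 -1.000e-03 -1.669e+00] F [ 0.5  0.4 -0.2] grip 0.0856
shift cm [-23.34  -3.13  14.47] rot deg [-0.1 -0.1 -0.1] rows>= 4.4
```

>>> {"op": "jog_arm", "data": {"increments": [{"wx":0,"wy":0,"wz":0,"x":-5,"y":-0.8,"z":0,"claw":100},{"wx":0,"wy":0,"wz":0,"x":-10,"y":-1.5,"z":0,"claw":100},{"wx":0,"wy":0,"wz":0,"x":-15,"y":-2.2,"z":0,"claw":100},{"wx":0,"wy":0,"wz":0,"x":-20,"y":-3.1,"z":0,"claw":100},{"wx":0,"wy":0,"wz":0,"x":-23.3,"y":-3.1,"z":1,"claw":100},{"wx":0,"wy":0,"wz":0,"x":-23.3,"y":-3.1,"z":4,"claw":100},{"wx":0,"wy":0,"wz":0,"x":-23.3,"y":-3.1,"z":6,"claw":100},{"wx":0,"wy":0,"wz":0,"x":-23.3,"y":-3.1,"z":6,"claw":100}]}}

```text
clock: 7.72
position: [0.4861, -0.016, 0.1198]
tool_rot: [-3.141, -0.001, -1.668]
force: [-0.9, 0.6, 1.1]
grip_width: 0.0852
```

```bash
python3 go.py .487 -.0164 .036 -1.668; python3 - <<'E'
from m import *
g=bot.grab_frame("scene"); crop(g,270,110,100,100,6,"pics/s9.png")
E
```

```text
t 7.72 pos [ 0.4861 -0.016   0.1198] rpy [-3.141e+00 -1.000e-03 -1.668e+00] F [-0.9  0.6  1.1] grip 0.0852
shift cm [ 0.02 -0.09  8.38] rot deg [-0.  -0.1 -0. ] rows>= 1.3
```

View pics/s9.png

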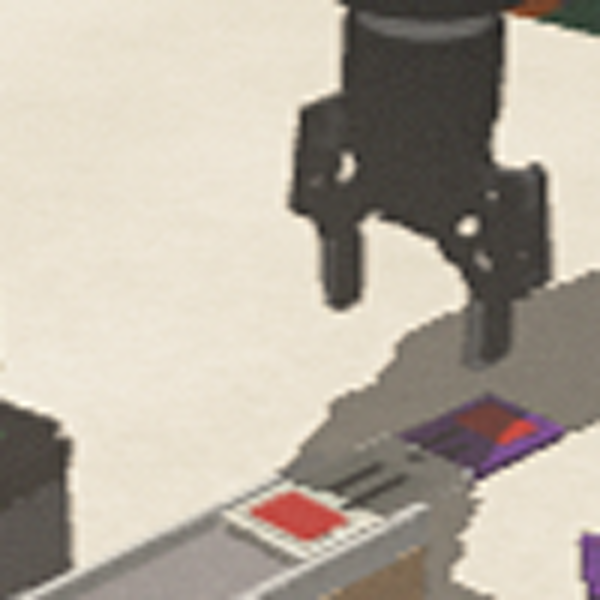

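>>> {"op": "jog_arm", "data": {"increments": [{"wx":0,"wy":0,"wz":0,"x":0,"y":-0.1,"z":2,"claw":100},{"wx":0,"wy":0,"wz":0,"x":0,"y":-0.1,"z":4,"claw":100},{"wx":0,"wy":0,"wz":0,"x":0,"y":-0.1,"z":6,"claw":100},{"wx":0,"wy":0,"wz":0,"x":0,"y":-0.1,"z":7.8,"claw":100},{"wx":0,"wy":0,"wz":0,"x":0,"y":-0.1,"z":8.4,"claw":100},{"wx":0,"wy":0,"wz":0,"x":0,"y":-0.1,"z":8.4,"claw":100}]}}

```text
clock: 8.52
position: [0.4881, -0.0163, 0.0373]
tool_rot: [-3.139, -0.001, -1.669]
force: [-0.7, 0.2, 0.4]
grip_width: 0.0854
```

```bash
python3 go.py .487 -.0164 .036 -1.668; python3 - <<'E'
from m import *
g=bot.grab_frame("scene"); crop(g,290,140,75,70,8,"pics/s10.png")
E
```

```text
t 8.53 pos [ 0.4881 -0.0163  0.0373] rpy [-3.139e+00 -1.000e-03 -1.669e+00] F [-0.7  0.2  0.4] grip 0.0854
shift cm [0.02 0.11 0.13] rot deg [-0.1 -0.  -0. ] rows>= 0.0
```

View pics/s10.png

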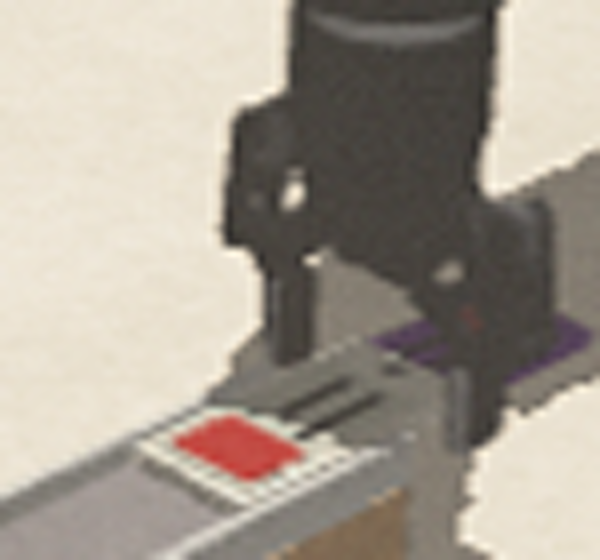

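>>> {"op": "jog_arm", "data": {"increments": [{"wx":0,"wy":0,"wz":0,"x":0,"y":0.1,"z":0.1,"claw":60},{"wx":0,"wy":0,"wz":0,"x":0,"y":0.1,"z":0.1,"claw":55},{"wx":0,"wy":0,"wz":0,"x":0,"y":0.1,"z":0.1,"claw":50},{"wx":0,"wy":0,"wz":0,"x":0,"y":0.1,"z":0.1,"claw":40},{"wx":0,"wy":0,"wz":0,"x":0,"y":0.1,"z":0.1,"claw":40},{"wx":0,"wy":0,"wz":0,"x":0,"y":0.1,"z":0.1,"claw":40}], "squeeze": 50}}

```text
clock: 9.32
position: [0.4872, -0.0151, 0.0371]
tool_rot: [-3.139, 0.0, -1.668]
force: [-3.8, 7.2, 6.8]
grip_width: 0.0569
```

```bash
python3 go.py .487 -.0164 .036 -1.668; python3 - <<'E'
from m import *
g=bot.grab_frame("scene"); crop(g,290,140,75,70,8,"pics/s11.png")
E
```

```text
t 9.32 pos [ 0.4872 -0.0151  0.0371] rpy [-3.139  0.    -1.668] F [-3.8  7.2  6.8] grip 0.0569
shift cm [0.13 0.01 0.11] rot deg [-0.2  0.   0. ] rows>= 0.0
```

View pics/s11.png

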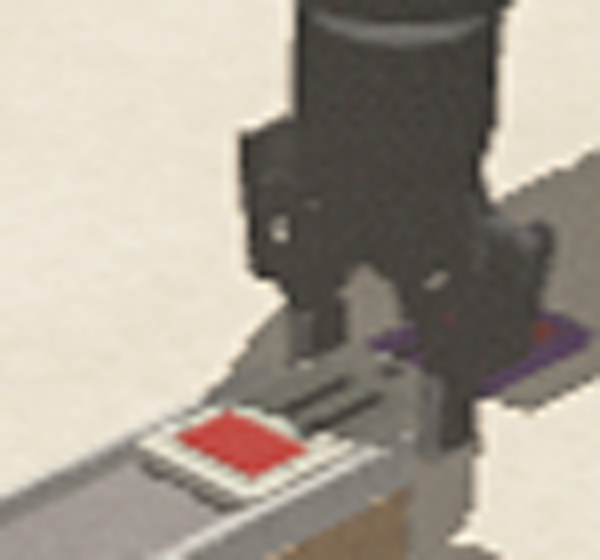

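>>> {"op": "jog_arm", "data": {"increments": [{"wx":0,"wy":0,"wz":0,"x":0,"y":0,"z":-0.5,"claw":40},{"wx":0,"wy":0,"wz":0,"x":0,"y":0,"z":-1.5,"claw":40},{"wx":0,"wy":0,"wz":0,"x":0,"y":0,"z":-3,"claw":40},{"wx":0,"wy":0,"wz":0,"x":0,"y":0,"z":-5,"claw":40},{"wx":0,"wy":0,"wz":0,"x":0,"y":0,"z":-6.5,"claw":40},{"wx":0,"wy":0,"wz":0,"x":0,"y":0,"z":-7,"claw":40},{"wx":0,"wy":0,"wz":0,"x":0,"y":0,"z":-7,"claw":40}]}}

```text
clock: 10.25
position: [0.4871, -0.0152, 0.1072]
tool_rot: [-3.138, 0.0, -1.668]
force: [0.7, -0.2, -1.1]
grip_width: 0.057
```

```bash
python3 go.py .487 -.0164 .11 -1.668; python3 - <<'E'
from m import *
g=bot.grab_frame("scene"); crop(g,270,120,95,90,7,"pics/s12.png")
E
```

```text
t 10.25 pos [ 0.4871 -0.0152  0.1072] rpy [-3.138  0.    -1.668] F [ 0.7 -0.2 -1.1] grip 0.057
shift cm [ 0.12  0.   -0.28] rot deg [-0.2  0.   0. ] rows>= 0.0
```

View pics/s12.png

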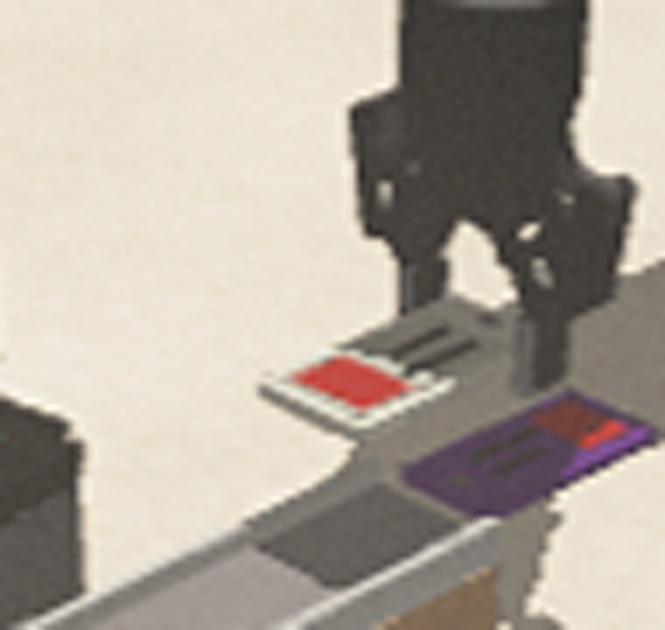

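```bash
python3 go.py .4553 -.1961 .12 -1.508
```

```text
t 10.3 pos [ 0.4869 -0.0152  0.1069] rpy [-3.139  0.    -1.668] F [ 0.6  0.8 -0.8] grip 0.0566
shift cm [18.31  1.39 -1.32] rot deg [-0.2 -0.  -9.1] rows>= 2.9
```

>>> {"op": "jog_arm", "data": {"increments": [{"wx":0,"wy":0,"wz":-1,"x":1,"y":0.2,"z":-1,"claw":40},{"wx":0,"wy":0,"wz":-2,"x":4,"y":0.4,"z":-1.3,"claw":40},{"wx":0,"wy":0,"wz":-4,"x":8,"y":0.7,"z":-1.3,"claw":40},{"wx":0,"wy":0,"wz":-6,"x":12,"y":1,"z":-1.3,"claw":40},{"wx":0,"wy":0,"wz":-8,"x":15.5,"y":1.2,"z":-1.3,"claw":40},{"wx":0,"wy":0,"wz":-9,"x":17.8,"y":1.4,"z":-1.3,"claw":40},{"wx":0,"wy":0,"wz":-9,"x":18.3,"y":1.4,"z":-1.3,"claw":40},{"wx":0,"wy":0,"wz":-9,"x":18.3,"y":1.4,"z":-1.3,"claw":40}]}}

```text
clock: 11.3
position: [0.4551, -0.1958, 0.1198]
tool_rot: [-3.139, 0.0, -1.511]
force: [-0.2, 0.1, 0.2]
grip_width: 0.0568
```

```bash
python3 go.py .4553 -.1961 .044 -1.508; python3 - <<'E'
from m import *
f=bot.grab_frame("top"); np.save("/tmp/top3.npy",f,allow_pickle=True);crop(f,360,165,80,90,6,"pics/t13.png")
g=bot.grab_frame("scene"); np.save("/tmp/scene3.npy",g,allow_pickle=True);crop(g,230,110,95,90,7,"pics/s13.png")
E
```

```text
t 11.3 pos [ 0.4551 -0.1958  0.1198] rpy [-3.139  0.    -1.511] F [-0.2  0.1  0.2] grip 0.0568
shift cm [0.03 0.   7.58] rot deg [-0.1  0.  -0.2] rows>= 1.2
```

View pics/t13.png

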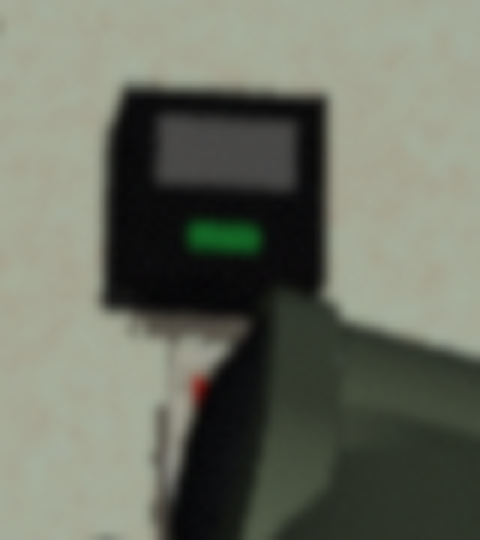

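View pics/s13.png

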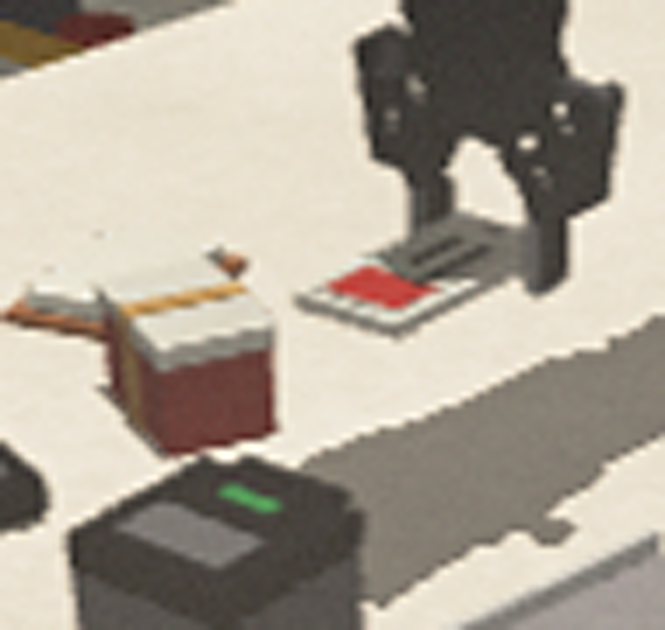

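```bash
python3 - <<'E'
from m import *
g=np.load("/tmp/scene3.npy",allow_pickle=True).item();f=np.load("/tmp/top3.npy",allow_pickle=True).item()
p=np.array([.4551,-.1958]);c,s=np.cos(.06),np.sin(.06);ex=np.array([c,s]);ey=np.array([-s,c])
for fr in(104,):
  for l in(-.029,.029):
    for z in(.146,.138):
      q=[*(p+ex*.104+ey*l),z]; a=proj(g,q); b=proj(f,q); print(l,z,((a-[230,110]+.5)*7).round(0),((b-[360,165]+.5)*6).round(0))
P,r=blob(g,(274,145,295,156),lambda r,g,b:(r>g+60)&(b<120),.146);print(P,r, (P-p)@ex,(P-p)@ey)
P,r=blob(g,(256,176,274,190),lambda r,g,b:(g>r+35)&(g>b+25),.078);print(P)
E
```

```text
-0.029 0.146 [287. 289.] [314. 356.]
-0.029 0.138 [288. 305.] [311. 360.]
0.029 0.146 [389. 322.] [172. 348.]
0.029 0.138 [389. 339.] [169. 352.]
[ 0.53377182 -0.18737486] ((533.8845825195312, -187.3904266357422), (29.759260177612305, 41.281742095947266), 1.6364234685897827) 0.07903545422247392 0.003692501468458439
[ 0.62182722 -0.18501961]
```

>>> {"op": "jog_arm", "data": {"increments": [{"wx":0,"wy":0,"wz":0,"x":0.15,"y":0,"z":2,"claw":40},{"wx":0,"wy":0,"wz":0,"x":0.15,"y":0,"z":4,"claw":40},{"wx":0,"wy":0,"wz":0,"x":0.15,"y":0,"z":6,"claw":40},{"wx":0,"wy":0,"wz":0,"x":0.15,"y":0,"z":7.2,"claw":40},{"wx":0,"wy":0,"wz":0,"x":0.15,"y":0,"z":7.6,"claw":40},{"wx":0,"wy":0,"wz":0,"x":0.15,"y":0,"z":7.6,"claw":40}]}}

```text
clock: 12.15
position: [0.4559, -0.1964, 0.044]
tool_rot: [-3.139, 0.0, -1.509]
force: [-0.1, -0.4, 0.3]
grip_width: 0.0569
```

```bash
python3 go.py .4553 -.1975 .044 -1.508; python3 - <<'E'
from m import *
f=bot.grab_frame("top"); np.save("/tmp/top3.npy",f,allow_pickle=True);crop(f,360,165,80,90,6,"pics/t14.png")
g=bot.grab_frame("scene"); np.save("/tmp/scene3.npy",g,allow_pickle=True);crop(g,230,110,95,90,7,"pics/s14.png")
E
```

```text
t 12.15 pos [ 0.4559 -0.1964  0.044 ] rpy [-3.139  0.    -1.509] F [-0.1 -0.4  0.3] grip 0.0569
shift cm [0.1  0.07 0.  ] rot deg [-0.2  0.  -0.1] rows>= 0.0
```

View pics/t14.png

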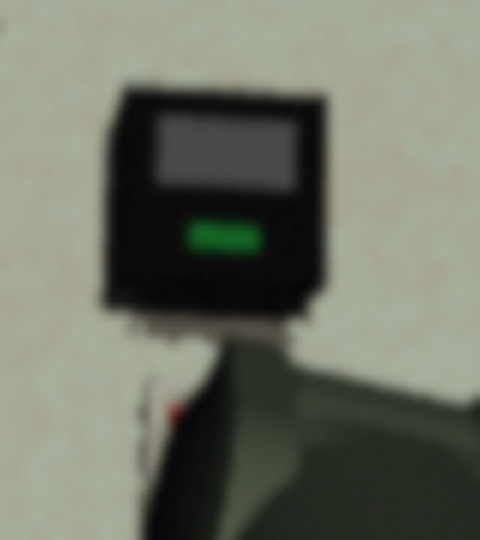

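View pics/s14.png

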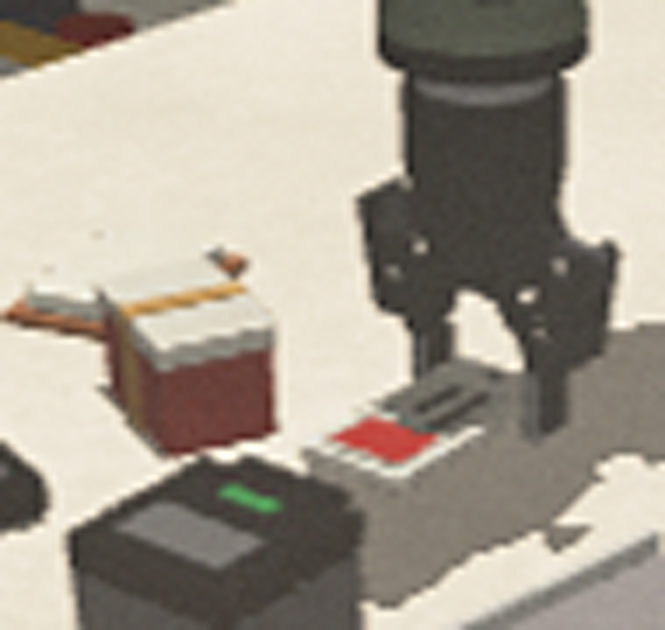

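```bash
python3 - <<'E'
from m import *
g2=np.load("/tmp/scene2.npy",allow_pickle=True).item();g3=np.load("/tmp/scene3.npy",allow_pickle=True).item();g1=g
P=lambda f,a,b,k,x0,y0,z:onz(f,(a+.5)/k-.5+x0,(b+.5)/k-.5+y0,z)[:2]
red=lambda r,g,b:(r>g+60)&(b<120)
# s8 ref
L=P(g2,247,322,9,280,160,.063);R=P(g2,370,388,9,280,160,.063);r=blob(g2,(308,188,332,203),red,.063)[0]
m=(L+R)/2;y=-.098;e=np.array([-np.sin(y),np.cos(y)]);print("w",np.linalg.norm(R-L),"red lat off",(r-m)@e)
# now
L=P(g3,308,453,7,230,110,.070);R=P(g3,402,476,7,230,110,.070);r=blob(g3,(274,166,295,178),red,.070)[0]
m=(L+R)/2;y=.062;e=np.array([-np.sin(y),np.cos(y)]);p=np.array([.4559,-.1964]);
print("w",np.linalg.norm(R-L),"L,R",L,R,"red",r,"off",(r-m)@e,"red vs TCP",(r-p)@e,"mid vs TCP",(m-p)@e,(m-p)@[np.cos(y),np.sin(y)])
li=blob(g3,(256,176,274,190),lambda r,g,b:(g>r+35)&(g>b+25),.078)[0]
pa=blob(g3,(245,179,269,193),lambda r,g,b:(abs(r-g)<25)&(r>105)&(r<160),.078)
print("light",li,"panel",pa)
print("light lat vs TCP",(li-p)@e,"panel",(pa[0]-p)@e)
E
```

```text
w 0.0560144619140171 red lat off -0.0020786331343131273
w 0.04870606240896816 L,R [ 0.56509515 -0.2062565 ] [ 0.55397446 -0.15883699] red [ 0.53315835 -0.18872911] off -0.004536189094845137 red vs TCP 0.002869205951375999 mid vs TCP 0.007405395046221137 0.10429403464481318
light [ 0.621981  -0.1850764] panel (array([ 0.65989998, -0.18203564]), ((659.5675659179688, -182.47109985351562), (29.512012481689453, 59.40103530883789), 3.978557825088501))
light lat vs TCP 0.0010114156482188491 panel 0.0016968602125201318
```

```bash
python3 - <<'E'
from m import *
for box in((320,265,360,325),(245,255,305,305),(345,118,402,152)):
    if box[0]==345:
        a=lambda r,g,b:(r>b+60); rd=lambda r,g,b:(r>b+60)&(g<45)
    else:
        a=lambda r,g,b:((b>g+35)|(r>g+45)); rd=lambda r,g,b:(r>b+30)&(r>g+50)
    A=blob(f,box,a,.008);Rr=blob(f,box,rd,.008)
    c,(w,h),an=A[1]; an=np.radians(an); c=np.array(c); d=np.array(Rr[0])*1000-c
    print(A[1],Rr[1],"in rect axes",d@[np.cos(an),np.sin(an)],d@[-np.sin(an),np.cos(an)])
E
```

```text
((375.43353271484375, -62.20819854736328), (54.35005187988281, 116.2828140258789), 82.00910186767578) ((341.9789733886719, -57.491695404052734), (41.49020004272461, 31.755075454711914), 82.29981231689453) in rect axes 0.013488617072195112 33.866203737744684
((397.8135070800781, 108.54005432128906), (54.76457595825195, 116.32223510742188), 38.178775787353516) ((418.99713134765625, 81.96454620361328), (41.95265197753906, 31.541095733642578), 37.69187927246094) in rect axes 0.26713512504300213 -34.01327267458943
((831.6432495117188, -112.2083740234375), (59.372249603271484, 119.94874572753906), 5.461940765380859) ((835.3931274414062, -145.91685485839844), (42.710819244384766, 32.15331268310547), 6.929326057434082) in rect axes 0.5544884843881864 -33.95519782792656
```

>>> {"op": "jog_arm", "data": {"increments": [{"wx":0,"wy":0,"wz":-0.2,"x":0.1,"y":0,"z":0,"claw":40},{"wx":0,"wy":0,"wz":-0.2,"x":0.1,"y":-1,"z":0,"claw":40},{"wx":0,"wy":0,"wz":-0.2,"x":0.1,"y":-2,"z":0,"claw":40},{"wx":0,"wy":0,"wz":-0.2,"x":0.1,"y":-2.6,"z":0,"claw":40},{"wx":0,"wy":0,"wz":-0.2,"x":0.1,"y":-3.2,"z":0,"claw":40},{"wx":0,"wy":0,"wz":-0.2,"x":0.1,"y":-3.7,"z":0,"claw":40},{"wx":0,"wy":0,"wz":-0.2,"x":0.1,"y":-4.2,"z":0,"claw":40},{"wx":0,"wy":0,"wz":-0.2,"x":0.1,"y":-4.2,"z":0,"claw":40}]}}

```text
clock: 13.25
position: [0.4983, -0.195, 0.0445]
tool_rot: [-3.138, -0.0, -1.506]
force: [0.8, -0.5, -1.7]
grip_width: 0.0568
```

```bash
python3 go.py .571 -.1895 .044 -1.507; python3 - <<'E'
from m import *
print(bot.observe()["moment"])
g=bot.grab_frame("scene"); crop(g,230,110,95,90,7,"pics/s15.png")
E
```

```text
t 13.25 pos [ 0.4983 -0.195   0.0445] rpy [-3.138 -0.    -1.506] F [ 0.8 -0.5 -1.7] grip 0.0568
shift cm [-0.07 -7.29  0.07] rot deg [-0.2 -0.   0.1] rows>= 1.2
[ 0.01098649  0.03730148 -0.02734299]
```

View pics/s15.png

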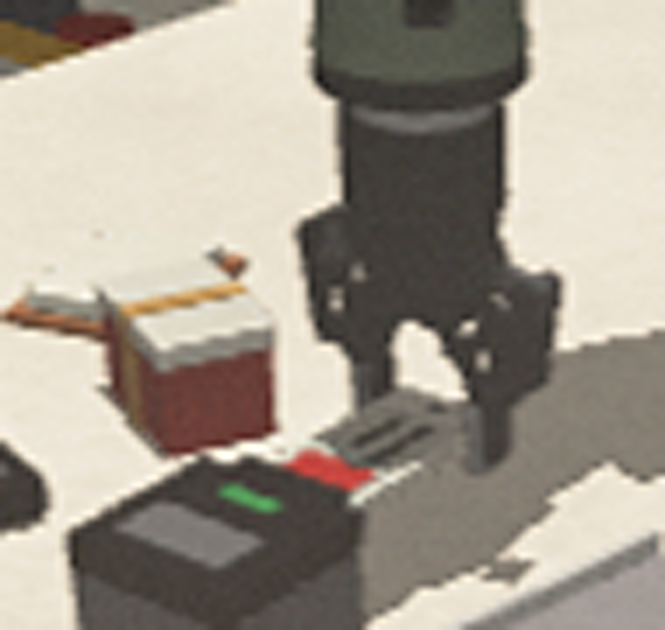

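Far end is at the mouth with no contact force; continue slowly.

>>> {"op": "jog_arm", "data": {"increments": [{"wx":0,"wy":0,"wz":0,"x":0,"y":-0.4,"z":0,"claw":40},{"wx":0,"wy":0,"wz":0,"x":0,"y":-0.8,"z":0,"claw":40},{"wx":0,"wy":0,"wz":0,"x":0,"y":-1.2,"z":0,"claw":40},{"wx":0,"wy":0,"wz":0,"x":0,"y":-1.6,"z":0,"claw":40},{"wx":0,"wy":0,"wz":0,"x":0,"y":-2.0,"z":0,"claw":40},{"wx":0,"wy":0,"wz":0,"x":0,"y":-2.0,"z":0,"claw":40}]}}

```text
clock: 14.05
position: [0.5182, -0.1937, 0.0445]
tool_rot: [-3.138, -0.0, -1.506]
force: [0.1, 0.3, -0.7]
grip_width: 0.0573
```

```bash
python3 go.py .571 -.1895 .044 -1.507; python3 - <<'E'
from m import *
print(bot.observe()["moment"])
E
```

```text
t 14.05 pos [ 0.5182 -0.1937  0.0445] rpy [-3.138 -0.    -1.506] F [ 0.1  0.3 -0.7] grip 0.0573
shift cm [-0.07 -5.29  0.07] rot deg [-0.2 -0.   0.1] rows>= 0.8
[0.06165008 0.0395334  0.04514713]
```

>>> {"op": "jog_arm", "data": {"increments": [{"wx":0,"wy":0,"wz":0,"x":0,"y":-0.5,"z":0,"claw":40},{"wx":0,"wy":0,"wz":0,"x":0,"y":-1.0,"z":0,"claw":40},{"wx":0,"wy":0,"wz":0,"x":0,"y":-1.5,"z":0,"claw":40},{"wx":0,"wy":0,"wz":0,"x":0,"y":-2.0,"z":0,"claw":40},{"wx":0,"wy":0,"wz":0,"x":0,"y":-2.5,"z":0,"claw":40},{"wx":0,"wy":0,"wz":0,"x":0,"y":-3.0,"z":0,"claw":40},{"wx":0,"wy":0,"wz":0,"x":0,"y":-3.5,"z":0,"claw":40},{"wx":0,"wy":0,"wz":0,"x":0,"y":-4,"z":0,"claw":40},{"wx":0,"wy":0,"wz":0,"x":0,"y":-4,"z":0,"claw":40}]}}

```text
clock: 15.18
position: [0.5585, -0.191, 0.0446]
tool_rot: [-3.138, -0.0, -1.506]
force: [0.0, -0.5, -0.2]
grip_width: 0.0572
```

```bash
python3 go.py .571 -.1895 .044 -1.507; python3 - <<'E'
from m import *
print(bot.observe()["moment"])
g=bot.grab_frame("scene"); crop(g,230,110,95,90,7,"pics/s16.png")
E
```

```text
t 15.18 pos [ 0.5585 -0.191   0.0446] rpy [-3.138 -0.    -1.506] F [ 0.  -0.5 -0.2] grip 0.0572
shift cm [-0.06 -1.26  0.06] rot deg [-0.2 -0.   0.1] rows>= 0.2
[-0.06658872  0.04587594  0.01410017]
```

View pics/s16.png

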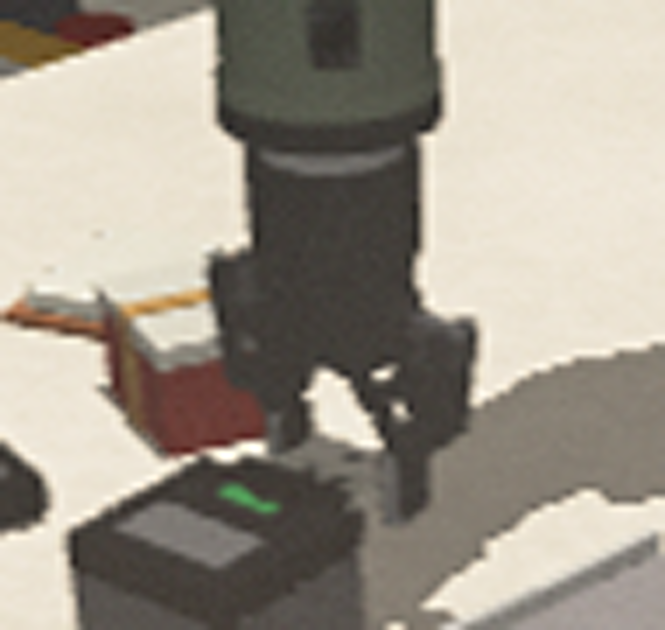

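>>> {"op": "jog_arm", "data": {"increments": [{"wx":0,"wy":0,"wz":0,"x":0,"y":-0.3,"z":0,"claw":40},{"wx":0,"wy":0,"wz":0,"x":0,"y":-0.6,"z":0,"claw":40},{"wx":0,"wy":0,"wz":0,"x":0,"y":-0.9,"z":0,"claw":40},{"wx":0,"wy":0,"wz":0,"x":0,"y":-0.9,"z":0,"claw":40}]}}

```text
clock: 15.72
position: [0.5674, -0.1904, 0.0446]
tool_rot: [-3.138, -0.0, -1.506]
force: [0.8, 0.1, -1.0]
grip_width: 0.0569
```

>>> {"op": "jog_arm", "data": {"increments": [{"wx":0,"wy":0,"wz":0,"x":0,"y":-0.15,"z":0,"claw":40},{"wx":0,"wy":0,"wz":0,"x":0,"y":-0.3,"z":0,"claw":40},{"wx":0,"wy":0,"wz":0,"x":0,"y":-0.3,"z":0,"claw":40}]}}

```text
clock: 16.1
position: [0.5704, -0.1901, 0.0446]
tool_rot: [-3.138, -0.0, -1.506]
force: [-0.4, 0.4, -1.5]
grip_width: 0.0573
```

>>> {"op": "jog_arm", "data": {"increments": [{"wx":0,"wy":0,"wz":0,"x":0,"y":-0.15,"z":0,"claw":40},{"wx":0,"wy":0,"wz":0,"x":0,"y":-0.3,"z":0,"claw":40},{"wx":0,"wy":0,"wz":0,"x":0,"y":-0.3,"z":0,"claw":40}]}}

```text
clock: 16.48
position: [0.5728, -0.1899, 0.0443]
tool_rot: [-3.139, 0.0, -1.506]
force: [-4.2, -0.2, -0.0]
grip_width: 0.0572
```

>>> {"op": "jog_arm", "data": {"increments": [{"wx":0,"wy":0,"wz":0,"x":0,"y":-0.15,"z":0,"claw":40},{"wx":0,"wy":0,"wz":0,"x":0,"y":-0.25,"z":0,"claw":40},{"wx":0,"wy":0,"wz":0,"x":0,"y":-0.25,"z":0,"claw":40}]}}

```text
clock: 16.85
position: [0.5729, -0.1898, 0.0436]
tool_rot: [3.139, 0.001, -1.506]
force: [-14.7, 1.7, 1.9]
grip_width: 0.057
```

```bash
python3 go.py .571 -.1895 .044 -1.507; python3 - <<'E'
from m import *
print(bot.observe()["moment"])
g=bot.grab_frame("scene"); crop(g,235,140,60,60,10,"pics/s17.png")
g=bot.grab_frame("top"); crop(g,360,170,70,70,8,"pics/t17.png")
E
```

```text
t 16.85 pos [ 0.5729 -0.1898  0.0436] rpy [ 3.139e+00  1.000e-03 -1.506e+00] F [-14.7   1.7   1.9] grip 0.057
shift cm [-0.05  0.19 -0.04] rot deg [0.2 0.  0. ] rows>= 0.0
[ 0.09833983  2.6245683  -0.20003501]
```

View pics/s17.png

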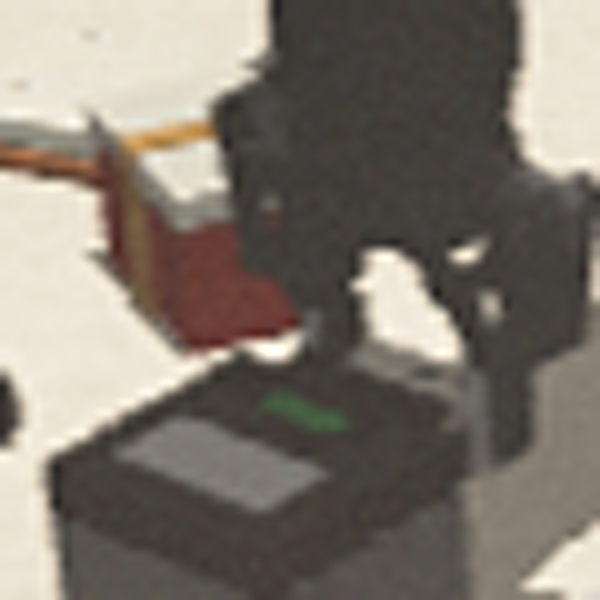

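View pics/t17.png

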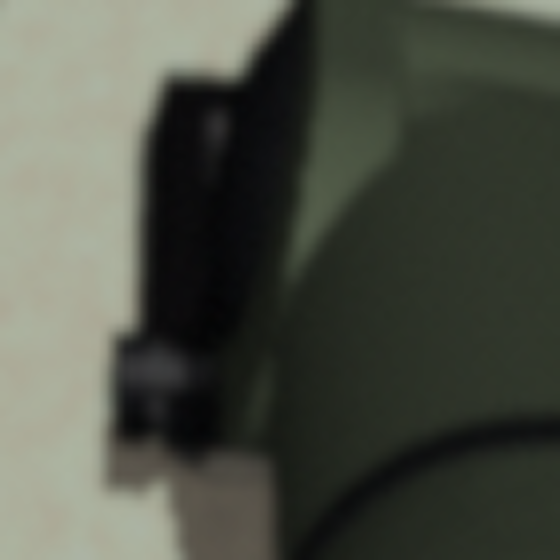

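>>> {"op": "jog_arm", "data": {"increments": [{"wx":0,"wy":0,"wz":0,"x":0,"y":0,"z":0.05,"claw":40},{"wx":0,"wy":0,"wz":0,"x":0,"y":0,"z":0.1,"claw":40},{"wx":0,"wy":0,"wz":0,"x":0,"y":0,"z":0.1,"claw":75},{"wx":0,"wy":0,"wz":0,"x":0,"y":0,"z":0.1,"claw":90},{"wx":0,"wy":0,"wz":0,"x":0,"y":0,"z":0.1,"claw":95},{"wx":0,"wy":0,"wz":0,"x":0,"y":0,"z":0.1,"claw":95}]}}

```text
clock: 17.7
position: [0.573, -0.1898, 0.0426]
tool_rot: [3.139, 0.001, -1.506]
force: [0.3, 0.5, -0.1]
grip_width: 0.081
```

```bash
python3 go.py .53 -.193 .12 -1.507; python3 - <<'E'
from m import *
g=bot.grab_frame("scene"); crop(g,235,140,60,60,10,"pics/s18.png")
E
```

```text
t 17.7 pos [ 0.573  -0.1898  0.0426] rpy [ 3.139e+00  1.000e-03 -1.506e+00] F [ 0.3  0.5 -0.1] grip 0.081
shift cm [ 0.03  4.33 -7.73] rot deg [0.1 0.  0. ] rows>= 1.4
```

View pics/s18.png

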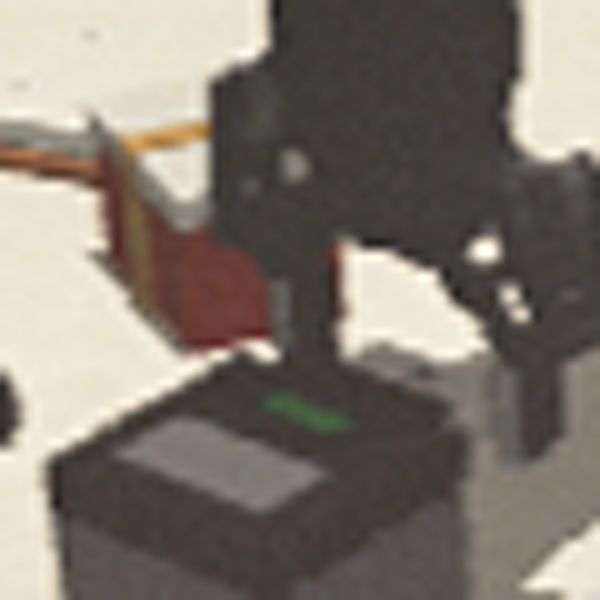

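>>> {"op": "jog_arm", "data": {"increments": [{"wx":0,"wy":0,"wz":0,"x":0,"y":0,"z":-1,"claw":100},{"wx":0,"wy":0,"wz":0,"x":0,"y":0,"z":-3,"claw":100},{"wx":0,"wy":0,"wz":0,"x":0,"y":0,"z":-6,"claw":100},{"wx":0,"wy":0,"wz":0,"x":0,"y":0,"z":-8,"claw":100},{"wx":0,"wy":0,"wz":0,"x":0,"y":3,"z":-8,"claw":60},{"wx":0,"wy":0,"wz":0,"x":0,"y":6,"z":-8,"claw":0},{"wx":0,"wy":0,"wz":0,"x":0,"y":6,"z":-8,"claw":0},{"wx":0,"wy":0,"wz":0,"x":0,"y":6,"z":-8,"claw":0}]}}

```text
clock: 18.75
position: [0.5141, -0.1938, 0.1239]
tool_rot: [3.141, 0.0, -1.506]
force: [-0.2, -0.2, 0.6]
grip_width: 0.0121
```

```bash
python3 go.py .525 -.1929 .062 -1.507; python3 - <<'E'
from m import *
g=bot.grab_frame("scene"); crop(g,235,140,60,60,10,"pics/s19.png")
g=bot.grab_frame("top"); crop(g,360,170,70,70,8,"pics/t19.png")
E
```

```text
t 18.75 pos [ 0.5141 -0.1938  0.1239] rpy [ 3.141  0.    -1.506] F [-0.2 -0.2  0.6] grip 0.0121
shift cm [-0.02 -1.1   6.19] rot deg [0.1 0.  0. ] rows>= 1.0
```

View pics/s19.png

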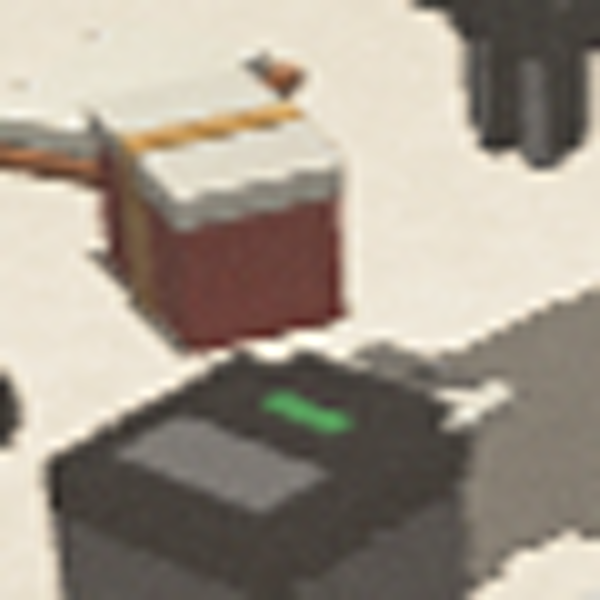

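View pics/t19.png

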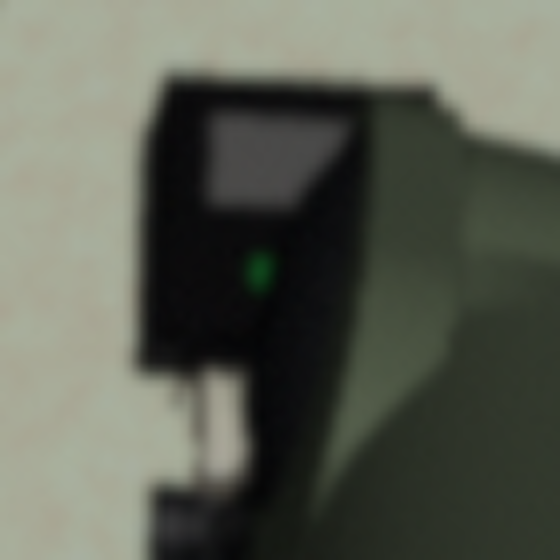

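Now a pushing nudge with the closed fingers to make sure it's home.

>>> {"op": "jog_arm", "data": {"increments": [{"wx":0,"wy":0,"wz":0,"x":0,"y":0,"z":2,"claw":0},{"wx":0,"wy":0,"wz":0,"x":0,"y":0,"z":4,"claw":0},{"wx":0,"wy":0,"wz":0,"x":0,"y":0,"z":5.6,"claw":0},{"wx":0,"wy":0,"wz":0,"x":0,"y":0,"z":6.1,"claw":0},{"wx":0,"wy":0,"wz":0,"x":0,"y":-0.8,"z":6.1,"claw":0},{"wx":0,"wy":0,"wz":0,"x":0,"y":-1.6,"z":6.1,"claw":0},{"wx":0,"wy":0,"wz":0,"x":0,"y":-2.2,"z":6.1,"claw":0},{"wx":0,"wy":0,"wz":0,"x":0,"y":-2.6,"z":6.1,"claw":0},{"wx":0,"wy":0,"wz":0,"x":0,"y":-2.6,"z":6.1,"claw":0}]}}

```text
clock: 19.98
position: [0.5402, -0.1918, 0.0623]
tool_rot: [3.14, 0.001, -1.506]
force: [0.7, -0.3, -0.1]
grip_width: -0.0004
```

>>> {"op": "jog_arm", "data": {"increments": [{"wx":0,"wy":0,"wz":0,"x":0,"y":-0.15,"z":0,"claw":0},{"wx":0,"wy":0,"wz":0,"x":0,"y":-0.3,"z":0,"claw":0},{"wx":0,"wy":0,"wz":0,"x":0,"y":-0.45,"z":0,"claw":0},{"wx":0,"wy":0,"wz":0,"x":0,"y":-0.5,"z":0,"claw":0},{"wx":0,"wy":0,"wz":0,"x":0,"y":-0.5,"z":0,"claw":0}]}}

```text
clock: 20.6
position: [0.5452, -0.1915, 0.0623]
tool_rot: [3.14, 0.001, -1.506]
force: [-0.1, 0.2, -0.7]
grip_width: -0.0001
```

>>> {"op": "jog_arm", "data": {"increments": [{"wx":0,"wy":0,"wz":0,"x":0,"y":-0.15,"z":0,"claw":0},{"wx":0,"wy":0,"wz":0,"x":0,"y":-0.3,"z":0,"claw":0},{"wx":0,"wy":0,"wz":0,"x":0,"y":-0.3,"z":0,"claw":0}]}}

```text
clock: 20.98
position: [0.5465, -0.1914, 0.0619]
tool_rot: [3.137, 0.001, -1.506]
force: [-9.0, -0.5, 4.7]
grip_width: -0.0
```

>>> {"op": "jog_arm", "data": {"increments": [{"wx":0,"wy":0,"wz":0,"x":0,"y":-0.15,"z":0,"claw":0},{"wx":0,"wy":0,"wz":0,"x":0,"y":-0.25,"z":0,"claw":0},{"wx":0,"wy":0,"wz":0,"x":0,"y":-0.25,"z":0,"claw":0}]}}

```text
clock: 21.35
position: [0.5466, -0.1914, 0.0614]
tool_rot: [3.132, 0.002, -1.507]
force: [-13.5, 1.1, 8.0]
grip_width: -0.0003
```

>>> {"op": "jog_arm", "data": {"increments": [{"wx":0,"wy":0,"wz":0,"x":0,"y":0.8,"z":0,"claw":0},{"wx":0,"wy":0,"wz":0,"x":0,"y":2.5,"z":0,"claw":0},{"wx":0,"wy":0,"wz":0,"x":0,"y":4,"z":-2,"claw":0},{"wx":0,"wy":0,"wz":0,"x":0,"y":4,"z":-7,"claw":0},{"wx":0,"wy":0,"wz":0,"x":0,"y":4,"z":-12,"claw":0},{"wx":0,"wy":0,"wz":0,"x":-5,"y":4,"z":-15,"claw":0},{"wx":0,"wy":0,"wz":0,"x":-10,"y":4,"z":-15,"claw":0},{"wx":0,"wy":0,"wz":0,"x":-15,"y":4,"z":-15,"claw":0},{"wx":0,"wy":0,"wz":0,"x":-20,"y":4,"z":-15,"claw":0},{"wx":0,"wy":0,"wz":0,"x":-24,"y":4,"z":-15,"claw":0}]}}

```text
clock: 22.6
position: [0.4925, 0.0473, 0.2124]
tool_rot: [3.133, 0.002, -1.506]
force: [0.2, -0.1, 0.5]
grip_width: -0.0002
```

```bash
python3 - <<'E'
from m import *
g=bot.grab_frame("scene"); crop(g,235,150,60,60,10,"pics/s20.png"); cv2.imwrite("pics/s20f.png",g["pixels"][:,:,::-1])
f2=bot.grab_frame("top"); crop(f2,360,160,70,70,8,"pics/t20.png"); cv2.imwrite("pics/t20f.png",f2["pixels"][:,:,::-1])
E
```

```text
(no output)
```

View pics/s20.png

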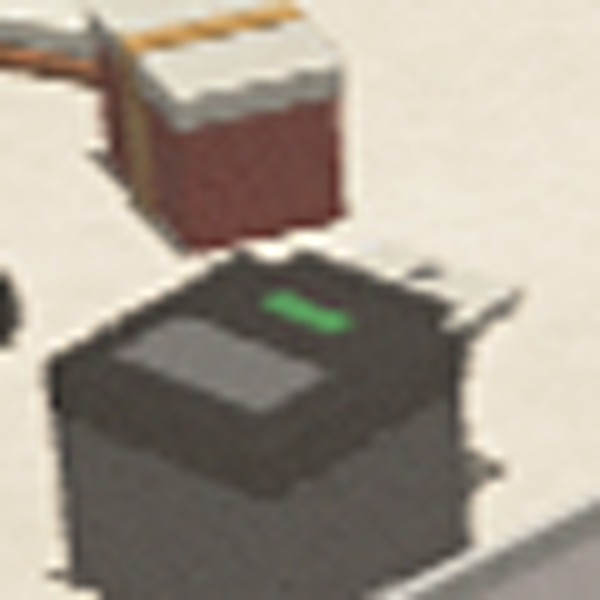

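View pics/t20.png

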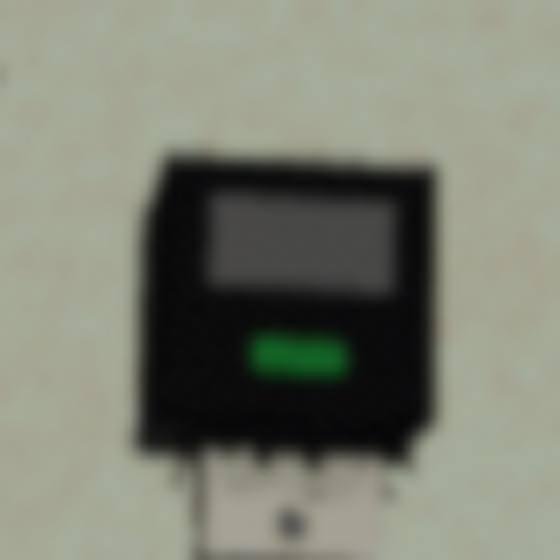

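View pics/t20f.png

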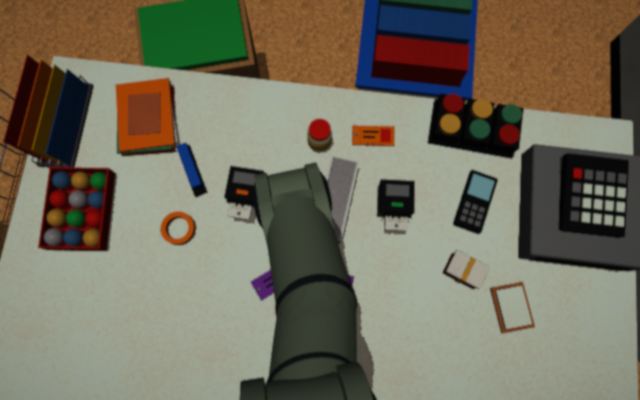

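```bash
python3 - <<'E'
from m import *
f2=bot.grab_frame("top")
crop(f2,215,150,70,80,7,"pics/t21.png"); crop(f2,370,165,70,80,7,"pics/t22.png")
im=lambda n:cv2.imread(n)
cv2.imwrite("pics/cmp.png",np.hstack([cv2.imread("pics/t21.png")[:,:390],cv2.imread("pics/t22.png")[:,:390]]))
def dark(box):
    x0,y0,x1,y1=box;k=8
    a=cv2.resize(f2["pixels"][y0:y1,x0:x1],None,fx=k,fy=k,interpolation=cv2.INTER_CUBIC).astype(float).sum(2)
    j=np.unravel_index(np.argmin(cv2.GaussianBlur(a,(0,0),4)),a.shape); return onz(f2,(j[1]+.5)/k-.5+x0,(j[0]+.5)/k-.5+y0,.068)[:2]
d1=dark((390,221,404,234)); d2=dark((233,205,246,217))
l1=blob(f2,(382,198,412,212),lambda r,g,b:(g>r+35)&(g>b+25),.078)[0]
l2=blob(f2,(230,182,255,200),lambda r,g,b:(r>g+50),.078)[0]
print(d1,d2,l1,l2,np.linalg.norm(d1-l1),np.linalg.norm(d2-l2))
E
```

```text
[ 0.55211806 -0.18991013] [0.57502955 0.21459178] [ 0.62253269 -0.18667867] [0.60701332 0.21941497] 0.07048873996128792 0.03234539969197093
```

View pics/cmp.png

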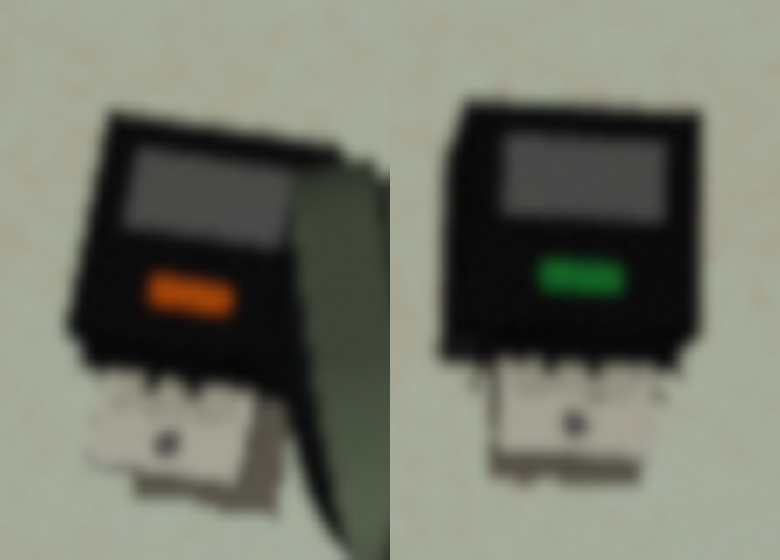

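```bash
python3 -c "
from workcell import bot
print(bot.job_done(), bot.observe()['clock'])"
```

```text
the job is handed in; nothing more can be done
the job is handed in; nothing more can be done
```

The price display is in the empty charging dock, face up and against the stop. I handed the job in at about 23 s of the 58 s allowed.

**How it was done:** I pushed the display along the tray from its far end with closed fingers until it overhung by about 42 mm. Then I pinched the overhanging end across its width, lifted it out and slid it into the dock slot. After letting go, I pressed its outer end with closed fingers to be sure it was home, then moved the arm clear.

**Last checks:**
- **Fully home:** the final press stopped firmly, with 13.5 N and no further movement.
- **Same depth as the other display:** by eye in the top view, the screen dot sits about 147 px from the dock light, against 149 px on the occupied dock. The script's automatic version of this check failed because it picked a shadow instead of the dot.
- **Everything else:** the other display, the bystanders and the look-alikes looked undisturbed in the last pictures. The arm partly hid the occupied dock, and it covered one purple look-alike almost entirely.
- **Disagreement:** the two cameras differed by about 2 mm sideways. I steered between them, and the display went in with no side force.

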